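# Move a snowshoe's heel plate up two sizes past its spring latch

### The arm

A 7-joint arm with a two-finger parallel gripper is mounted at the origin on the work surface. World frame = base frame: x ahead of the robot, y to its left, z up, the work surface at z = 0. Lengths are in mm, angles in degrees, forces in N, time in s.
With the tool pointing down it reaches from about 350 to 900 mm from the base axis. Payload 8.1 kg.
Tool frame: the origin (TCP) lies where the fingers leave the gripper's body, on its centre line; the fingertips stand tcp_to_tips ahead of it and the grasp point (between the pads) lies 54 mm ahead of it (tcp_to_tips is the distance from the TCP to the fingertips, in mm); z points along the fingers, y is the line along which they close (so a half turn about z gives the same grasp; the last joint's range is limited). The gripper opens to 85 mm and grips with 20 to 120 N. Pads are 22 mm wide; open, the fingers measure 114 mm over their backs; the gripper's body (76 mm by 85 mm) begins 54 mm behind the grasp point. The pads swing forward as they close: fully open they stand 13 mm farther back than shut.
Start: joints at [-69.076, 24.895, 1.432, 90.138, -0.665, 64.973, -4.303], TCP at [281.853, 557.85, 303.923] pointing down, gripper open.
Joint ranges: [-149.89, 149.89], [-25.12, 119.58], [-72.63, 75.52], [4.76, 147.25], [-75.54, 255.54], [6.69, 114.76], [-157.13, 157.13]. Speed limits (degrees/s): [127.2, 127.2, 172.46, 172.46, 180, 180, 180].

### API

Orientations are given as a 3x3 rotation matrix whose columns are the frame's x, y, z axes.
In Python, from plant import get_state, capture, job_done, tcp_to_tips gives the robot as it stands.
- The arm moves only by the tool carry_out, never from a script. Its argument "commands" is a list of rows, each an object of numbers: "tx", "ty", "tz": the shift along the tool's x, y, z in m; "rx", "ry", "rz": the turn, a rotation vector about the tool's x, y, z in rad; "jaw": the opening in per cent of the stroke, from 0 (shut) to 100 (fully open). A call has 1 to 10 rows; each row is the pose to reach, as a shift and turn from the pose commanded when the call began, along the tool's axes at that moment; what a row does not reach only later rows make up. A row lasts 1/10 s, in which the tool goes at most 50 mm and 8.59 degrees, less where a joint would pass 70% of its speed; a pose out of reach is approached as far as the arm can. A call with a gripper value outside its range is refused whole. The fingers move at their own pace and stop on an object; "squeeze" is the grip in N (left out, the last holds). Time passes only in rows, so rows that repeat a pose let the fingers close. It gives the time, the measured TCP pose, the force, the opening and the grip force at its end, in the units of the state.
- get_state(): the state, without advancing time (a new reading comes with each control period).
- capture(name): name is "scene" or "top" or "wrist"; returns a dict with "color" (400x640x3 uint8, blue, green, red), "K" (3x3 intrinsics, pixels), "k1" (the pictures are not rectified: a ray, as slopes to the right and down, at radius r is drawn at 1 + k1 r^2 times it, then the intrinsics apply), "world_to_cam" (4x4, takes a point from world to camera coordinates). Camera axes: x right, y down, z forward; pixel columns grow to the right and rows downward; lengths in mm; the calibration is good to about 2 mm. A picture is of the moment at which its call begins. There is no depth.
- job_done(): hands the job in; it is judged then, once.
The state is a dict: "clock": time; "joint_pos": joint angles; "qvel": joint speeds; "joint_efforts": joint torques, N m; "eef_pos": TCP position; "orientation": TCP orientation; "force": force on the tool from outside, world axes, zero at the start; "torque": the same for the moment, N m; "opening": finger opening in mm; "grip_force": force on a finger pad.
Only numpy, scipy, OpenCV 4.12 (cv2) and the standard library are available. Lean on these libraries where they do the work, as an engineer would, in place of code of your own. Each camera call takes 0.05 s, during which the arm holds its last target. There are 200 camera calls.

### The job

Set the snowshoe's black heel plate two sizes forward: press the orange latch bar down behind the plate with your fingertips and, keeping it held down, push the plate towards the toe in one go, past the middle slot, until it stops. Then let the latch spring up into the last slot and move clear. Only press and push, never force the plate against the raised tooth, and leave the clip, bushing, rod and awl where they lie.

Things in the scene. Friction and masses are not known exactly. Their poses are not given: they have to be found in the camera images.
- snowshoe: Blue snowshoe, 575 x 225 mm, fixed in a cradle. Origin on the work surface under the latch tooth; x to the toe (the way the plate slides), y to the shoe's left, z up. Deck top z = 36 mm. Two aluminium runners along x (10 mm wide, at y = +-43 mm, top z = 56 mm, x = -150 to 100 mm) carry the heel plate; between them is a 76 mm wide channel, open above behind the plate.
- heel_plate (a joint): Slide of the black heel plate towards the toe (m): about 0 at start (tooth in the front slot), 0.022 tooth in middle slot, 0.042 to 0.0455 in the last slot; hard stop at 0.0455. About 3 N friction, stays where left; with the tooth up it has 2 mm play. Plate 131 x 96 x 6 mm, underside at snowshoe z = 56 mm, with three slots through it, 13 mm long, 22 mm apart.
- heel_back (a point): Centre of the flat back face of the upright heel stop at the plate's rear end; moves with the plate. The face looks to snowshoe -x, is 76 mm wide and 24 mm high (snowshoe z = 62 to 86 mm); this point is at z = 74 mm, x = -78 mm + joint heel_plate. The plate's edge below is flush with it.
- latch (a joint): How far the spring latch is pressed down (m): 0 up, 0.014 hard stop. It moves straight down wherever pressed, spring 4 N at the top to 9.6 N at the bottom, and springs up when let go. The tooth clears the plate's underside from 0.008 on: keep it at 0.010 or more while the plate slides. Let up midway, the tooth rises into the middle slot.
- latch_pad (a point): Point on top of the orange latch bar, on its centre line, at snowshoe x = -108 mm, 30 mm behind the heel stop's back face at start; sinks with the latch. The flat bar (60 mm wide, 4 mm thick, top at z = 54 mm when up) lies in the channel from x = -140 to 6 mm, running on under the plate: a fingertip can press it and slide along it behind the plate.
- latch_tooth (a point): Top of the latch's steel tooth, 8 mm long (x) and 24 mm wide, at x = 0 in the snowshoe's frame and at z = 64 mm when up: it then stands 2 mm above the plate's top in one of the slots.
- clip: Bystander: black polymer decking clip, a U of 34 x 22 x 18 mm, lying on the deck near the tail. Origin at the centre of its underside.
- bushing: Bystander: bronze bushing, 24 mm diameter, 18 mm high, standing on the deck beside one of the runners. Origin at the centre of its underside.
- pivot_rod: Bystander: blue aluminium pivot rod, 12 mm diameter, 124 mm long along its x, lying on the shelf to the shoe's right. Origin at the middle of its underside.
- awl: Bystander: stubby steel awl with ash handle, 108 mm long along its x, handle 28 mm thick, lying on the shelf to the shoe's left. Origin under the joint of handle and blade, at shelf height.

How it is judged (in metres and radians):
On the way, in this order (a step that is already met when the one before it is completed fails the run):
1. the fingertips hold the latch down while the heel plate is still at its first size (value of joint latch above 0.0075 m and value of joint heel_plate below 0.008 m and contact force between the fingers and latch above 0.5 N).
2. the latch is still held down by the fingertips as the middle slot passes over the tooth (value of joint latch above 0.0065 m and value of joint heel_plate between 0.018 and 0.036 m and contact force between the fingers and latch above 0.5 N).
At the end, for the whole second after the job is handed in: The heel plate is at its last size (slid more than 40.5 mm), the latch has sprung up into the last slot (within 2 mm of its top), and clip, bushing, rod and awl lie within 25 mm of where they started (value of joint heel_plate above 0.0405 m and value of joint latch below 0.002 m and distance of each of clip, bushing, pivot_rod, awl from where it was at the start of the episode below 0.025 m); the robot touches nothing.
It fails at once if the latch is let up into the middle slot on the way (value of joint heel_plate between 0.015 and 0.03 m and value of joint latch below 0.004 m).
It fails at once if the heel plate is forced against the raised tooth (over 40 N) (value of joint latch below 0.005 m and value of joint heel_plate below 0.01 m and contact force between the fingers and heel_plate above 40 N).
It fails at once if a bystander (clip, bushing, rod, awl) is lifted, carried or pushed away by more than 25 mm (distance of any of clip, bushing, pivot_rod, awl from where it was at the start of the episode above 0.025 m).
It also fails if it takes over 40 s, if anything falls off the work surface, if the arm or the gripper's body presses on something with over 40 N, if the wrist force passes 120 N, or if a joint passes its speed limit or range.

## Working session

There is one attempt and no reset: what is moved stays moved. The work goes in short steps, Python scripts to look and compute and a tool call to move; the robot and the scene stay as the last step left them, time stands still between calls to the robot, and variables do not carry over. Pictures are saved under pics/ and viewed, at most 10 in all, crops included, and the job is handed in when it is done.

Besides the shell and the picture viewer there is one more tool, called after "Call:" as name(argument=value, ...) on one line, values as JSON. carry_out: Moves the arm, as the interface text tells. Its arguments: {"type":"object","properties":{"commands":{"type":"array"},"squeeze":{"type":"number"}},"required":["commands"]}

```bash
mkdir -p pics; python3 - <<'E'
from plant import *
import cv2
for n in("scene","top"):
    c=capture(n);cv2.imwrite(f"pics/{n}0.png",c["color"]);print(n,c["K"],c["k1"],c["world_to_cam"])
s=get_state();print(s,tcp_to_tips)
E
```

```text
scene [[474.00854047   0.         320.14444177]
 [  0.         474.00854047 204.18118758]
 [  0.           0.           1.        ]] 0.005489823684083968 [[-8.04013892e-01  5.94442994e-01 -1.41133934e-02  4.55110657e+02]
 [ 4.14310886e-01  5.43035295e-01 -7.30382885e-01 -1.63900847e+02]
 [-4.26506918e-01 -5.93085318e-01 -6.82892125e-01  1.07718759e+03]
 [ 0.00000000e+00  0.00000000e+00  0.00000000e+00  1.00000000e+00]]
top [[500.59917723   0.         309.9434921 ]
 [  0.         500.59917723 196.20721917]
 [  0.           0.           1.        ]] -0.07948831126750543 [[ 9.29186230e-04 -9.99983253e-01 -5.71232935e-03 -9.50405952e+00]
 [-9.88424592e-01 -5.17969907e-05 -1.51712961e-01  5.98891699e+02]
 [ 1.51710124e-01  5.78717641e-03 -9.88408087e-01  1.01367342e+03]
 [ 0.00000000e+00  0.00000000e+00  0.00000000e+00  1.00000000e+00]]
{'clock': 0.1, 'joint_pos': array([-69.07624834,  24.93084066,   1.43200086,  90.18361192,
        -0.66319102,  64.97539707,  -4.3022036 ]), 'qvel': array([-0.15119934,  0.00597773, -0.04708273, -0.07647983,  0.09300875,
       -0.02564795,  0.02592169]), 'joint_efforts': array([ 1.89856022e-03, -6.71754956e+01,  1.02721877e+00, -3.16900992e+01,
        1.56497973e-02,  7.32076558e-03,  5.42854218e-05]), 'eef_pos': array([281.71388341, 557.5072129 , 303.22404428]), 'orientation': array([[-8.92538886e-01,  4.50970167e-01, -4.95569930e-04],
       [ 4.50970411e-01,  8.92537902e-01, -1.33474440e-03],
       [-1.59614959e-04, -1.41479865e-03, -9.99998986e-01]]), 'force': array([-0.26034888, -0.01821139,  0.28053996]), 'torque': array([ 0.01538454, -0.01591037,  0.03097781]), 'grip_force': 0.0, 'opening': 85.35314222764103} 72.6
```

View pics/top0.png

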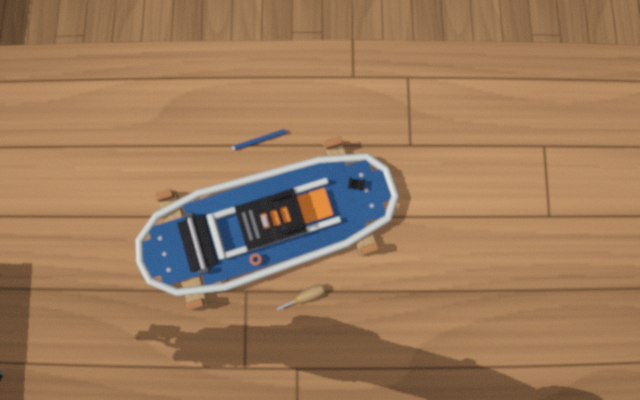

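View pics/scene0.png

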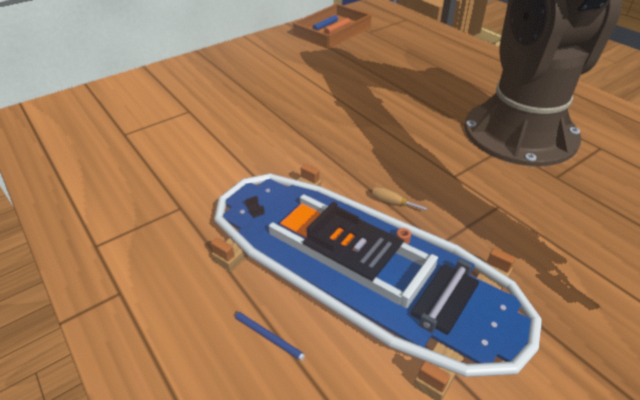

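The toe points left in the top view (about 150,250). The orange latch is at about (316,205) with the heel stop at (300,207). In the scene view the latch is at (300,218). I'll enlarge both.

```bash
python3 - <<'E'
import cv2
a=cv2.imread("pics/top0.png")[165:275,205:365];b=cv2.imread("pics/scene0.png")[180:310,250:450]
cv2.imwrite("pics/c1.png",cv2.resize(a,None,fx=5,fy=5,interpolation=cv2.INTER_CUBIC))
cv2.imwrite("pics/c2.png",cv2.resize(b,None,fx=4,fy=4,interpolation=cv2.INTER_CUBIC))
E
```

```text
(no output)
```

View pics/c1.png

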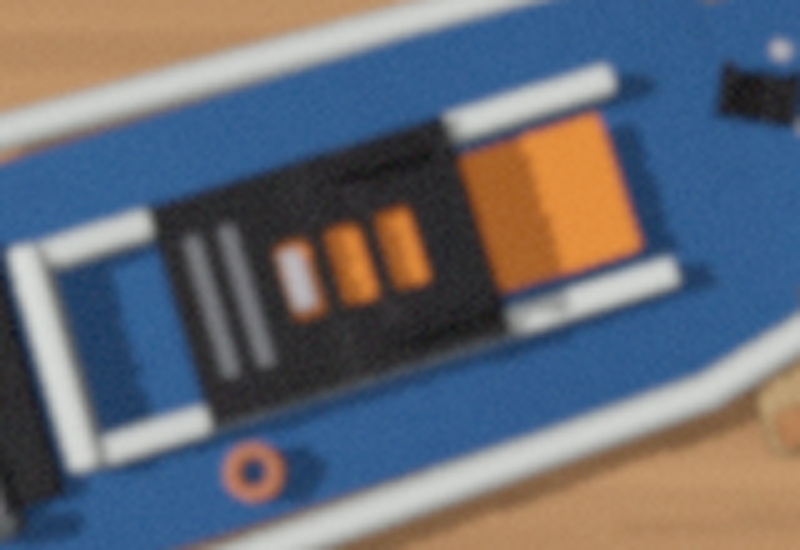

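View pics/c2.png

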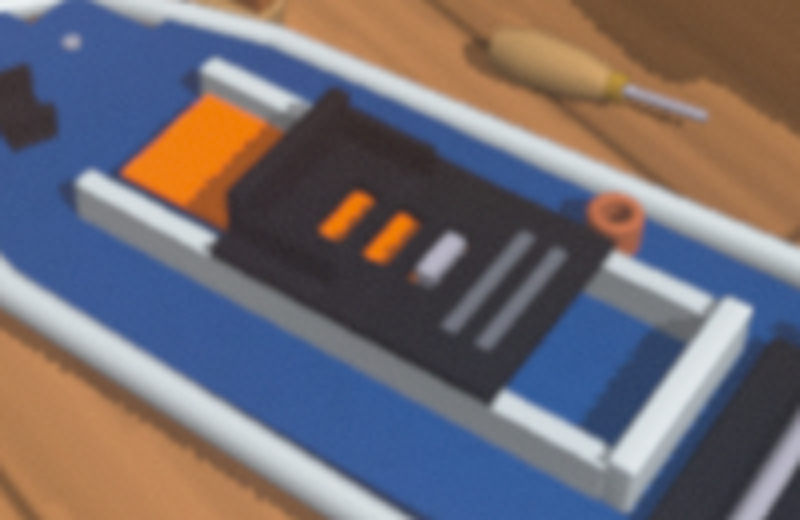

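```bash
cat > h.py <<'E'
import numpy as np
from plant import *
def proj(c,P):
    P=np.atleast_2d(P);W=np.asarray(c["world_to_cam"]);q=P@W[:3,:3].T+W[:3,3]
    s=q[:,:2]/q[:,2:];s=s*(1+c["k1"]*(s**2).sum(1,keepdims=True))
    return s*[c["K"][0,0],c["K"][1,1]]+[c["K"][0,2],c["K"][1,2]]
def shoe(p,P):
    c,s=np.cos(p[2]),np.sin(p[2]);P=np.atleast_2d(np.float64(P))
    return P@np.array([[c,-s,0],[s,c,0],[0,0,1]]).T+[p[0],p[1],0]
E
python3 - <<'E'
from h import *
from scipy.optimize import least_squares
T=capture("top");S=capture("scene")
t=np.array([[603,112,-140,-30,54],[645,247,-140,30,54],[608,65,-150,-48,56],[682,287,-150,48,56],[299,279,0,0,64],[158,207,53,-48,62],[212,425,53,48,59]],float)
s=np.array([[208,93,-140,30,54],[122,170,-140,-30,54],[440,255,0,0,64],[612,243,53,48,62]],float)
tp=(t[:,:2]+.5)/5-.5+[205,165];sp=(s[:,:2]+.5)/4-.5+[250,180]
f=lambda p:np.r_[proj(T,shoe(p,t[:,2:]))-tp,proj(S,shoe(p,s[:,2:]))-sp].ravel()
r=least_squares(f,[560,0,1.8],loss="soft_l1");p=r.x
print(p,np.degrees(p[2]));print(r.fun.reshape(-1,2).round(1))
print("pad",shoe(p,[-108,0,54]),"back",shoe(p,[-78,0,74]))
np.save("p.npy",p)
E
```

```text
[547.48698975  83.38911993   1.87228037] 107.2737633147219
[[ 0.  -0.2]
 [ 0.2 -0.2]
 [ 1.  -0.4]
 [ 0.1 -1.5]
 [ 0.7 -1. ]
 [-1.9 -0.9]
 [ 0.3 -0.2]
 [ 0.7 -0.6]
 [ 0.4 -0.1]
 [ 0.7 -0.4]
 [ 2.  -0.4]]
pad [[579.5562551  -19.73974227  54.        ]] back [[570.64812584   8.9071639   74.        ]]
```

Call:
carry_out(commands=[{"tx":-0.526,"ty":-0.381,"tz":0.08,"rz":0.801,"jaw":0},{"tx":-0.526,"ty":-0.381,"tz":0.08,"rz":0.801,"jaw":0},{"tx":-0.526,"ty":-0.381,"tz":0.08,"rz":0.801,"jaw":0},{"tx":-0.526,"ty":-0.381,"tz":0.08,"rz":0.801,"jaw":0},{"tx":-0.526,"ty":-0.381,"tz":0.08,"rz":0.801,"jaw":0},{"tx":-0.526,"ty":-0.381,"tz":0.08,"rz":0.801,"jaw":0},{"tx":-0.526,"ty":-0.381,"tz":0.08,"rz":0.801,"jaw":0},{"tx":-0.526,"ty":-0.381,"tz":0.08,"rz":0.801,"jaw":0},{"tx":-0.526,"ty":-0.381,"tz":0.08,"rz":0.801,"jaw":0},{"tx":-0.526,"ty":-0.381,"tz":0.08,"rz":0.801,"jaw":0}], squeeze=20)

```text
$.commands[0]: bad value
```

```bash
cat >> h.py <<'E'
def go(pt,tz):  # deltas in tool axes (m, rad) from measured pose; pt in shoe frame xy, tz world TCP height
    from scipy.spatial.transform import Rotation as Ro
    p=np.load("p.npy");s=get_state();R=s["orientation"]
    w=shoe(p,[pt[0],pt[1],tz])[0];d=R.T@(w-s["eef_pos"])/1000
    c,n=np.cos(p[2]),np.sin(p[2]);G=np.array([[c,n,0],[n,-c,0],[0,0,-1.]])
    print("t",s["clock"],"eef",s["eef_pos"].round(1),"force",s["force"].round(1),"open",s["opening"],"\nd",d.round(4),"r",Ro.from_matrix(R.T@G).as_rotvec().round(4))
    x=s["eef_pos"]-[p[0],p[1],0];print("tcp in shoe",(x@np.array([[c,-n,0],[n,c,0],[0,0,1]])).round(1))
E
python3 -c "
from h import *
go([-108,0],170)"
```

```text
t 0.2 eef [281.8 557.6 303.4] force [ 0.6 -0.7 -0.1] open 85.17884169790985 
d [-0.5262 -0.3809  0.1338] r [-9.000e-04  5.000e-04  8.015e-01]
tcp in shoe [531.8 112.9 303.4]
```

Call:
carry_out(commands=[{"tx":-0.526,"ty":-0.381,"tz":0.08,"rx":0,"ry":0,"rz":0.801,"jaw":0},{"tx":-0.526,"ty":-0.381,"tz":0.08,"rx":0,"ry":0,"rz":0.801,"jaw":0},{"tx":-0.526,"ty":-0.381,"tz":0.08,"rx":0,"ry":0,"rz":0.801,"jaw":0},{"tx":-0.526,"ty":-0.381,"tz":0.08,"rx":0,"ry":0,"rz":0.801,"jaw":0},{"tx":-0.526,"ty":-0.381,"tz":0.08,"rx":0,"ry":0,"rz":0.801,"jaw":0},{"tx":-0.526,"ty":-0.381,"tz":0.08,"rx":0,"ry":0,"rz":0.801,"jaw":0},{"tx":-0.526,"ty":-0.381,"tz":0.08,"rx":0,"ry":0,"rz":0.801,"jaw":0},{"tx":-0.526,"ty":-0.381,"tz":0.08,"rx":0,"ry":0,"rz":0.801,"jaw":0},{"tx":-0.526,"ty":-0.381,"tz":0.08,"rx":0,"ry":0,"rz":0.801,"jaw":0},{"tx":-0.526,"ty":-0.381,"tz":0.08,"rx":0,"ry":0,"rz":0.801,"jaw":0}], squeeze=20)

```text
clock: 1.2
eef_pos: [509.8, 115.0, 242.7]
orientation: [[-0.298, 0.955, 0.0], [0.955, 0.298, 0.0], [0.0, 0.0, -1.0]]
force: [1.1, 0.8, -0.9]
opening: -0.3
grip_force: 0.0
```

```bash
python3 -c "
from h import *
go([-108,0],170)"
```

```text
t 1.2 eef [509.8 115.  242.7] force [ 1.1  0.8 -0.9] open -0.2693262962170933 
d [-0.1494  0.0264  0.0727] r [ 0.0004 -0.0002  0.0008]
tcp in shoe [ 41.4  26.6 242.7]
```

Call:
carry_out(commands=[{"tx":-0.149,"ty":0.026,"tz":0.07,"rx":0,"ry":0,"rz":0,"jaw":0},{"tx":-0.149,"ty":0.026,"tz":0.07,"rx":0,"ry":0,"rz":0,"jaw":0},{"tx":-0.149,"ty":0.026,"tz":0.07,"rx":0,"ry":0,"rz":0,"jaw":0},{"tx":-0.149,"ty":0.026,"tz":0.07,"rx":0,"ry":0,"rz":0,"jaw":0},{"tx":-0.149,"ty":0.026,"tz":0.07,"rx":0,"ry":0,"rz":0,"jaw":0},{"tx":-0.149,"ty":0.026,"tz":0.07,"rx":0,"ry":0,"rz":0,"jaw":0}])

```text
clock: 1.8
eef_pos: [578.2, -17.0, 172.7]
orientation: [[-0.297, 0.955, -0.001], [0.955, 0.297, 0.001], [0.001, -0.001, -1.0]]
force: [0.1, 0.9, 0.2]
opening: 0.1
grip_force: 0.0
```

```bash
python3 - <<'E'
from h import *
import cv2
go([-108,0],140)
c=capture("wrist");s=capture("scene");cv2.imwrite("pics/w1.png",c["color"])
cv2.imwrite("pics/s1.png",cv2.resize(s["color"][120:320,200:450],None,fx=3,fy=3,interpolation=cv2.INTER_CUBIC))
p=np.load("p.npy");print(proj(c,shoe(p,[[-108,0,54],[-140,-30,54],[-140,30,54],[-78,-38,86],[-78,38,86]])).round(0))
E
```

```text
t 1.8 eef [578.2 -17.  172.7] force [0.1 0.9 0.2] open 0.10666488621955574 
d [-0.0031  0.0005  0.0327] r [-0.0005 -0.0009  0.0005]
tcp in shoe [-104.9    0.5  172.7]
[[317. 228.]
 [357. 267.]
 [276. 267.]
 [384. 204.]
 [251. 204.]]
```

View pics/w1.png

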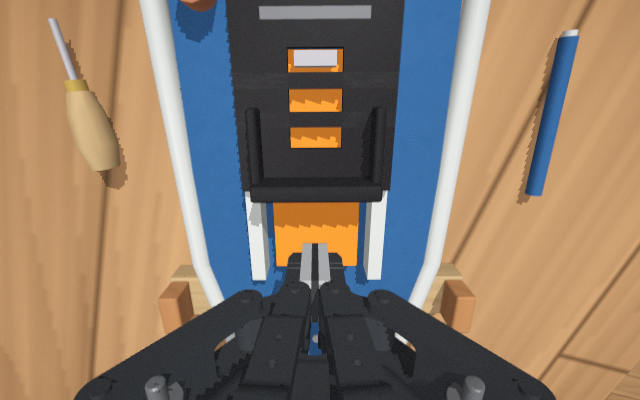

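View pics/s1.png

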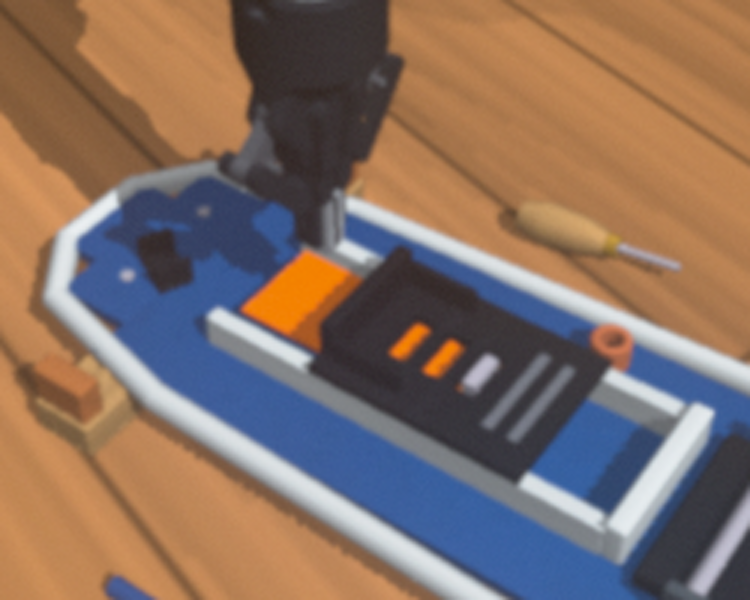

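The wrist view confirms the pose: bar rear corners at (276,266) and (357,266), heel stop rear edge at row 203, fingers centred over the channel. In the scene view the fingertip is at (325,245), above the bar. Descending now.

Call:
carry_out(commands=[{"tx":-0.002,"ty":0,"tz":0.02,"rx":0,"ry":0,"rz":0,"jaw":0},{"tx":-0.002,"ty":0,"tz":0.036,"rx":0,"ry":0,"rz":0,"jaw":0},{"tx":-0.002,"ty":0,"tz":0.036,"rx":0,"ry":0,"rz":0,"jaw":0},{"tx":-0.002,"ty":0,"tz":0.036,"rx":0,"ry":0,"rz":0,"jaw":0}])

```text
clock: 2.3
eef_pos: [579.0, -18.4, 137.5]
orientation: [[-0.299, 0.954, 0.0], [0.954, 0.299, 0.001], [0.0, 0.0, -1.0]]
force: [0.2, -0.3, -0.5]
opening: -0.2
grip_force: 0.0
```

```bash
python3 -c "
from h import *
go([-108,0],126.6)"
```

```text
t 2.3 eef [579.  -18.4 137.5] force [ 0.2 -0.3 -0.5] open -0.15592200690286478 
d [-0.0015  0.0001  0.0109] r [ 0.0004 -0.0004  0.0022]
tcp in shoe [-1.065e+02  1.000e-01  1.375e+02]
```

Call:
carry_out(commands=[{"tx":-0.001,"ty":0,"tz":0.007,"rx":0,"ry":0,"rz":0,"jaw":0},{"tx":-0.001,"ty":0,"tz":0.014,"rx":0,"ry":0,"rz":0,"jaw":0},{"tx":-0.001,"ty":0,"tz":0.014,"rx":0,"ry":0,"rz":0,"jaw":0},{"tx":-0.001,"ty":0,"tz":0.014,"rx":0,"ry":0,"rz":0,"jaw":0}])

```text
clock: 2.7
eef_pos: [580.0, -20.4, 123.3]
orientation: [[-0.298, 0.955, 0.001], [0.955, 0.298, 0.0], [-0.0, 0.001, -1.0]]
force: [0.9, 1.4, 4.8]
opening: 0.0
grip_force: 2.4
```

Call:
carry_out(commands=[{"tx":0,"ty":0,"tz":0.005,"rx":0,"ry":0,"rz":0,"jaw":0},{"tx":0,"ty":0,"tz":0.0095,"rx":0,"ry":0,"rz":0,"jaw":0},{"tx":0,"ty":0,"tz":0.0095,"rx":0,"ry":0,"rz":0,"jaw":0},{"tx":0,"ty":0,"tz":0.0095,"rx":0,"ry":0,"rz":0,"jaw":0}])

```text
clock: 3.1
eef_pos: [580.0, -20.4, 114.1]
orientation: [[-0.297, 0.955, 0.002], [0.955, 0.297, 0.001], [0.0, 0.002, -1.0]]
force: [1.4, 1.7, 8.1]
opening: 0.2
grip_force: 4.2
```

```bash
python3 -c "
from h import *
go([-43,0],114)"
```

```text
t 3.1 eef [580.  -20.4 114.1] force [1.4 1.7 8.1] open 0.18478603099164892 
d [ 0.0657 -0.0002  0.0001] r [ 0.0017 -0.      0.0006]
tcp in shoe [-108.7   -0.2  114.1]
```

Call:
carry_out(commands=[{"tx":0,"ty":0,"tz":0.001,"rx":0,"ry":0,"rz":0,"jaw":0},{"tx":0.006,"ty":0,"tz":0.001,"rx":0,"ry":0,"rz":0,"jaw":0},{"tx":0.012,"ty":0,"tz":0.001,"rx":0,"ry":0,"rz":0,"jaw":0},{"tx":0.018,"ty":0,"tz":0.001,"rx":0,"ry":0,"rz":0,"jaw":0},{"tx":0.022,"ty":0,"tz":0.001,"rx":0,"ry":0,"rz":0,"jaw":0},{"tx":0.022,"ty":0,"tz":0.001,"rx":0,"ry":0,"rz":0,"jaw":0}])

```text
clock: 3.7
eef_pos: [573.9, -1.4, 113.5]
orientation: [[-0.296, 0.955, 0.003], [0.955, 0.296, -0.002], [-0.003, 0.002, -1.0]]
force: [1.1, -4.3, 8.8]
opening: -0.2
grip_force: 4.4
```

Call:
carry_out(commands=[{"tx":0.006,"ty":0,"tz":0,"rx":0,"ry":0,"rz":0,"jaw":0},{"tx":0.012,"ty":0,"tz":0,"rx":0,"ry":0,"rz":0,"jaw":0},{"tx":0.018,"ty":0,"tz":0,"rx":0,"ry":0,"rz":0,"jaw":0},{"tx":0.024,"ty":0,"tz":0,"rx":0,"ry":0,"rz":0,"jaw":0},{"tx":0.03,"ty":0,"tz":0,"rx":0,"ry":0,"rz":0,"jaw":0},{"tx":0.036,"ty":0,"tz":0,"rx":0,"ry":0,"rz":0,"jaw":0},{"tx":0.04,"ty":0,"tz":0,"rx":0,"ry":0,"rz":0,"jaw":0},{"tx":0.04,"ty":0,"tz":0,"rx":0,"ry":0,"rz":0,"jaw":0}])

```text
clock: 4.5
eef_pos: [562.0, 36.5, 113.4]
orientation: [[-0.295, 0.955, 0.003], [0.955, 0.296, -0.002], [-0.003, 0.002, -1.0]]
force: [0.4, -6.4, 9.5]
opening: -0.1
grip_force: 4.4
```

```bash
python3 -c "
from h import *
go([-43,0],114)"
```

```text
t 4.5 eef [562.   36.5 113.4] force [ 0.4 -6.4  9.5] open -0.13405246181467065 
d [ 0.0061  0.0001 -0.0006] r [ 0.0022  0.0028 -0.0015]
tcp in shoe [-4.910e+01  1.000e-01  1.134e+02]
```

Now in small steps, looking for the end stop.

Call:
carry_out(commands=[{"tx":0.002,"ty":0,"tz":0,"rx":0,"ry":0,"rz":0,"jaw":0},{"tx":0.004,"ty":0,"tz":0,"rx":0,"ry":0,"rz":0,"jaw":0},{"tx":0.004,"ty":0,"tz":0,"rx":0,"ry":0,"rz":0,"jaw":0}])

```text
clock: 4.8
eef_pos: [561.0, 39.7, 113.4]
orientation: [[-0.295, 0.956, 0.003], [0.956, 0.295, -0.002], [-0.003, 0.002, -1.0]]
force: [1.4, -6.6, 9.4]
opening: -0.4
grip_force: 4.4
```

Call:
carry_out(commands=[{"tx":0.002,"ty":0,"tz":0,"rx":0,"ry":0,"rz":0,"jaw":0},{"tx":0.002,"ty":0,"tz":0,"rx":0,"ry":0,"rz":0,"jaw":0}])

```text
clock: 5.0
eef_pos: [560.8, 40.2, 113.6]
orientation: [[-0.294, 0.956, 0.004], [0.956, 0.294, -0.004], [-0.005, 0.003, -1.0]]
force: [3.3, -12.3, 8.3]
opening: -0.2
grip_force: 4.4
```

Call:
carry_out(commands=[{"tx":0.002,"ty":0,"tz":0,"rx":0,"ry":0,"rz":0,"jaw":0},{"tx":0.002,"ty":0,"tz":0,"rx":0,"ry":0,"rz":0,"jaw":0}])

```text
clock: 5.2
eef_pos: [560.7, 40.4, 113.7]
orientation: [[-0.292, 0.956, 0.005], [0.956, 0.292, -0.006], [-0.007, 0.003, -1.0]]
force: [4.2, -17.1, 8.1]
opening: 0.4
grip_force: 4.4
```

The plate is at the end stop: 17 N and no further motion. Backing off with the latch held, then lifting.

Call:
carry_out(commands=[{"tx":-0.005,"ty":0,"tz":0,"rx":0,"ry":0,"rz":0,"jaw":0},{"tx":-0.011,"ty":0,"tz":0,"rx":0,"ry":0,"rz":0,"jaw":0},{"tx":-0.013,"ty":0,"tz":0,"rx":0,"ry":0,"rz":0,"jaw":0},{"tx":-0.013,"ty":0,"tz":-0.006,"rx":0,"ry":0,"rz":0,"jaw":0},{"tx":-0.013,"ty":0,"tz":-0.014,"rx":0,"ry":0,"rz":0,"jaw":0},{"tx":-0.013,"ty":0,"tz":-0.03,"rx":0,"ry":0,"rz":0,"jaw":0},{"tx":-0.013,"ty":0,"tz":-0.06,"rx":0,"ry":0,"rz":0,"jaw":0},{"tx":-0.013,"ty":0,"tz":-0.1,"rx":0,"ry":0,"rz":0,"jaw":0},{"tx":-0.013,"ty":0,"tz":-0.1,"rx":0,"ry":0,"rz":0,"jaw":0},{"tx":-0.013,"ty":0,"tz":-0.1,"rx":0,"ry":0,"rz":0,"jaw":0}])

```text
clock: 6.2
eef_pos: [562.4, 33.7, 212.9]
orientation: [[-0.297, 0.955, 0.001], [0.955, 0.297, 0.0], [-0.0, 0.001, -1.0]]
force: [-0.4, 1.0, -0.7]
opening: 0.1
grip_force: 0.0
```

```bash
python3 - <<'E'
from h import *
import cv2
c=capture("wrist");cv2.imwrite("pics/w2.png",c["color"])
go([-43,0],114)
E
```

```text
t 6.25 eef [561.8  33.8 211.9] force [ 0.7 -0.1 -0.1] open 0.17484176516129765 
d [0.0086 0.0012 0.0979] r [-0.0007 -0.0003  0.0005]
tcp in shoe [-51.6   1.1 211.9]
```

View pics/w2.png

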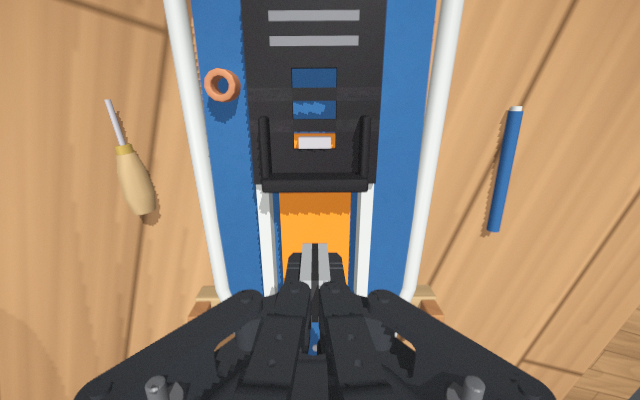

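The tooth stands bright in the last (rearmost) slot at (315,142). The front two slots are empty, the bystanders look undisturbed, and the gripper is clear.

```bash
python3 -c "
from plant import *
print(job_done())"
```

```text
the job is handed in; nothing more can be done
None
```

The heel plate is two sizes forward against its end stop, the latch tooth shows in the last slot in the final wrist picture, the arm is clear, and the job is handed in; no verdict came back.

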